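# Tighten the hub nut at the bottom of a model-car wheel

## Robot

A 6-joint arm with a two-finger parallel gripper is mounted at the origin on the work surface. World frame = base frame: x ahead of the robot, y to its left, z up, the work surface at z = 0. Lengths are in mm, angles in rad, forces in N, time in s.
With the tool pointing down it reaches from about 350 to 975 mm from the base axis. Payload 7.1 kg.
Tool frame: the origin (TCP) lies at the centre of the arm's flange, where the gripper is bolted on; the fingertips stand 182 mm ahead of it and the grasp point (between the pads) lies 163 mm ahead of it; z points along the fingers, y is the line along which they close (so a half turn about z gives the same grasp; the last joint's range is limited). The gripper opens to 88 mm and grips with 3 to 60 N. Pads are 20 mm wide; open, the fingers measure 115 mm over their backs; the gripper's body (75 mm by 178 mm) begins 61 mm behind the grasp point.
Start: joints at [1.253, 0.423, 1.63, -0, 1.089, -0.019], TCP at [183.952, 597.301, 404.675] pointing down, gripper open.
Joint ranges: [-3, 3], [-0.9, 2.11], [0.09, 2.58], [-1.31, 4.45], [0.11, 2.69], [-2.54, 2.54]. Speed limits (rad/s): [2.39, 2.39, 3.01, 3.14, 3.14, 3.14].

## Interface

Orientations are given as a rotation vector (axis times angle).
In Python, from workcell import readout, get_image, ctrl gives the robot as it stands.
- The arm moves only by the tool step_arm, never from a script. Its argument "targets" is a list that holds one entry, the list of rows, each a list of 7 numbers: the shift along the world's x, y, z as a fraction of full scale, then the turn, a rotation vector about the world's x, y, z as a fraction of full scale, then the opening, from 0 (shut) to 1 (fully open). In form: [[[dx, dy, dz, wx, wy, wz, claw], ...]]. A call has exactly 5 rows; each row shifts and turns the commanded pose from where the row before left it; what a row does not reach is not made up. Full scale, the value 1, is 0.05 m for a shift and 4 degrees for a turn. A row lasts 1/8 s, in which the tool goes at most 62.5 mm and 10.7 degrees, less where a joint would pass 70% of its speed; a pose out of reach is approached as far as the arm can. A call with a number of a shift or a turn outside -1 to 1 is refused whole. A call with a gripper value outside its range is refused whole. The fingers move at their own pace and stop on an object; the grip force is fixed at half the most. Time passes only in rows, so rows that do not move let the fingers close, or fill a call up. It gives the time, the measured TCP pose, the force, the opening and the grip force at its end, in the units of the state.
- readout.get_obs(): the state, without advancing time (a new reading comes with each control period).
- get_image(name): name is "side" or "top"; returns a dict with "pixels" (400x640x3 uint8, red, green, blue), "intrinsics" (3x3 intrinsics, pixels), "extrinsics" (4x4, takes a point from world to camera coordinates). Camera axes: x right, y down, z forward; pixel columns grow to the right and rows downward; lengths in mm; the calibration is good to about 2 mm. A picture is of the moment at which its call begins. There is no depth.
- ctrl.close_job(): hands the job in; it is judged then, once.
The state is a dict: "t": time; "qpos": joint angles; "qvel": joint speeds; "joint_torque": joint torques, N m; "ee_pos": TCP position; "orientation": TCP orientation; "ft_force": force on the tool from outside, world axes, zero at the start; "moment": the same for the moment, N m; "width": finger opening in mm; "grasp_force": force on a finger pad.
Only numpy, scipy, OpenCV 4.12 (cv2) and the standard library are available. Lean on these libraries where they do the work, as an engineer would, in place of code of your own. Each camera call takes 0.05 s, during which the arm holds its last target. There are 200 camera calls.

## Task

Take the long red-handled socket driver out of its tool stand and seat it fully on the hub nut at the bottom of the wheel's deep bore, feeling gently for the hex. Turn the nut clockwise until it comes up tight against its stop, without ramming it and without dragging the wheel round. Then put the driver back upright in its hole in the tool stand, let go of it, and leave the other things on the table alone.

Things in the scene. Friction and masses are not known exactly. Their poses are not given: they have to be found in the camera images.
- driver_grip (a point): Centre of the driver's red T-handle: a flat-sided bar 90 mm long (x), 16 mm wide (y), 24 mm high (z). The loose steel driver, about 0.28 kg, stands upright, z up along its shaft. Under the bar come a 14 mm round shaft and the socket, whose lower end is 162 mm below this point. Grip the bar at its middle, across its 16 mm width, from above.
- driver_mouth (a point): Centre of the driver's lower end, the mouth of its six-sided socket: 45 mm over the outer corners, 38 mm tall, hex hollow 32 mm across flats and 30 mm deep. Same axes as driver_grip: two of the six inner flats face along the x axis (along the handle bar).
- rack_hole (a point): Floor centre of the driver's round hole in the black tool stand: 50 mm across, 45 mm deep, slightly chamfered, floor 15 mm over the table. z up. The stand is fixed, 84 mm wide in y; it reaches 45 mm from the hole along -x and 135 mm along +x, where four small drivers stand up to 130 mm above the table, 65 and 110 mm from the hole.
- bore_mouth (a point): Centre of the upper mouth of the bore: a round aluminium hub well 50 mm across inside, walls 6 mm, running straight down 85 mm, in a rubber-tyred wheel (about 190 mm across) lying flat on a fixed stand. The mouth is 115 mm above the table, the highest point of the wheel. z up.
- nut_seat (a point): Centre of the flat floor of the bore, 85 mm below the mouth. On it stands the brass hex nut: 30 mm across flats, 16 mm tall, with a 10 mm tall tapering nose that centres the socket. Fully seated, the socket's lower end rests at this point; with the hex not lined up it stops 15 to 18 mm above it. The axes do not show the angle of the hex.
- nut (a joint): Turn of the nut on its thread, rad, growing clockwise seen from above: 0 to 0.25 at the start, rigid stop (tight) at 0.9. It takes about 0.1 N m to run; at the stop the torque rises sharply. It does not tell which way the hex faces: that differs every time and is not measured. The hex lines up once in any 60 degrees, give or take 6 degrees.
- wheel (a joint): Turn of the wheel on its stand, rad, 0 at the start, growing clockwise seen from above. A springy lock holds it: it gives 0.1 for every 0.25 N m and springs back when let go. Turning on after the nut is tight winds the wheel round; more than 0.25 (0.6 N m) either way is a fault.
- spray: Bystander: spray can, 56 mm across, 190 mm tall, origin under its centre.
- oil: Bystander: small bottle, 40 mm across, 85 mm tall, origin under its centre.
- jar: Bystander: red jar, 60 mm across, 50 mm tall, origin under its centre.
- battery: Bystander: blue battery pack lying flat, 138 x 46 x 25 mm, origin under its centre.
- spanner: Bystander: steel spanner lying flat.
- damper: Bystander: orange shock absorber lying down, 120 mm long, 24 mm thick, origin under its middle.
- driver: The driver as a whole; its origin is the same point as driver_mouth.
- axle (a joint): How far the sprung axle under the wheel and nut has been pushed straight down, m: 0 at rest. It stays up until about 8 N is pressed on nut or wheel, then gives 1 mm for every 6 N. More than 0.005 (about 37 N) is ramming, a fault.
Things that resemble listed ones, but are neither listed nor needed, are in the scene too. Of the things shaped like the driver, the bare steel one is meant.

How it is judged:
By the outcome, as a careful person would: the job done as asked, in the order asked, and still so for the second after the job is handed in, with the robot touching nothing.
It also fails if it takes over 70 s, if anything falls off the work surface, if the arm or the gripper's body presses on something with over 40 N, if the wrist force passes 120 N, or if a joint passes its speed limit or range.

## Working session

There is one attempt and no reset: what is moved stays moved. The work goes in short steps, Python scripts to look and compute and a tool call to move; the robot and the scene stay as the last step left them, time stands still between calls to the robot, and variables do not carry over. Pictures are saved under pics/ and viewed, at most 10 in all, crops included, and the job is handed in when it is done.

Besides the shell and the picture viewer there is one more tool, called after ">>>" as name(argument=value, ...) on one line, values as JSON. step_arm: Moves the arm, as the interface text tells. Shift numbers are shares of 0.05 m and turn numbers shares of 4 degrees, none past 1 either way. Its arguments: {"type":"object","properties":{"targets":{"type":"array"}},"required":["targets"]}

```bash
mkdir -p pics; ls; cat > h.py <<'E'
import numpy as np,cv2
from workcell import readout,get_image,ctrl
def shot(n,f):
    d=get_image(n); cv2.imwrite(f,cv2.cvtColor(d['pixels'],cv2.COLOR_RGB2BGR)); np.savez(n+'.npz',K=d['intrinsics'],E=d['extrinsics']); return d
def back(n,uv,z):
    c=np.load(n+'.npz');K,E=c['K'],c['E'];R,t=E[:3,:3],E[:3,3]
    d=R.T@np.linalg.inv(K)@[uv[0],uv[1],1];o=-R.T@t
    return o+d*(z-o[2])/d[2]
def proj(n,p):
    c=np.load(n+'.npz');K,E=c['K'],c['E'];q=K@(E[:3,:3]@np.array(p,float)+E[:3,3]);return q[:2]/q[2]
E
python3 - <<'E'
from h import *
for n in('top','side'):
    d=shot(n,f'pics/{n}0.png');E=d['extrinsics'];print(n,d['intrinsics'].round(1).tolist(),(-E[:3,:3].T@E[:3,3]).round())
o=readout.get_obs();print({k:np.round(v,3).tolist() for k,v in o.items()})
E
```

```text
pics
top [[382.4, 0.0, 316.7], [0.0, 382.4, 198.3], [0.0, 0.0, 1.0]] [ 469.   -7. 1163.]
side [[502.6, 0.0, 320.7], [0.0, 502.6, 198.1], [0.0, 0.0, 1.0]] [ 123. -921.  725.]
{'t': 0.1, 'qpos': [1.253, 0.424, 1.631, -0.0, 1.089, -0.019], 'qvel': [-0.002, -0.002, -0.003, 0.001, 0.0, -0.0], 'joint_torque': [0.001, -54.562, -27.432, 0.064, 0.019, -0.0], 'ee_pos': [183.89, 597.099, 403.996], 'orientation': [-0.467, -3.106, 0.002], 'ft_force': [-0.288, -0.555, 0.721], 'moment': [0.015, 0.02, 0.021], 'grasp_force': 0.0, 'width': 87.882}
```

View pics/top0.png

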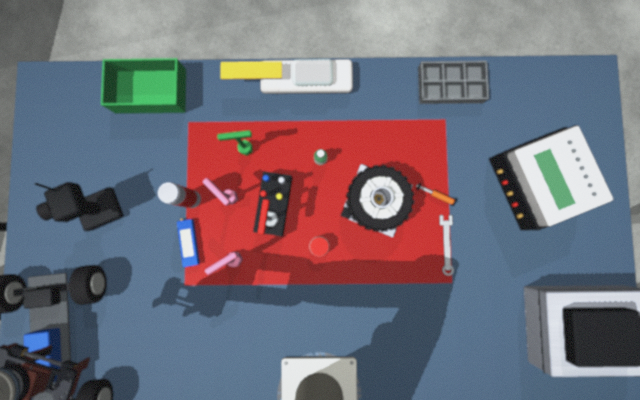

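View pics/side0.png

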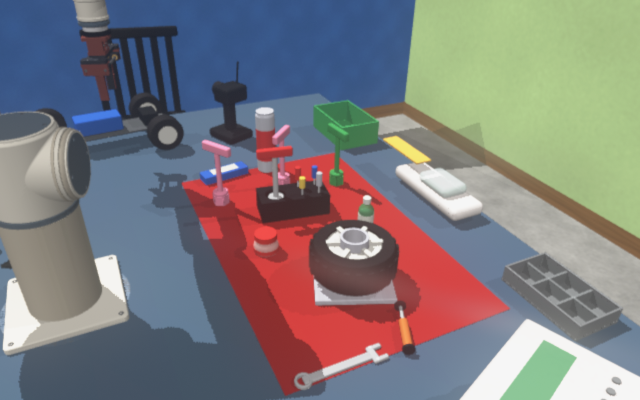

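The top view shows the stand near (273,205) and the wheel near (380,198). The steel driver with the red bar is at about (262,215). The side view shows the red bar at (275,153) and the bore mouth at (354,238). I'll enlarge these.

```bash
python3 - <<'E'
import cv2,numpy as np
t=cv2.imread('pics/top0.png');s=cv2.imread('pics/side0.png')
a=cv2.resize(t[160:250,240:340],(600,540),interpolation=cv2.INTER_CUBIC)  # unused halves kept small
c=lambda im,x,y,w,h,k:cv2.resize(im[y:y+h,x:x+w],None,fx=k,fy=k,interpolation=cv2.INTER_CUBIC)
T=np.hstack([c(t,245,165,55,75,7),c(t,350,165,55,75,7)])[:, :790]
S=np.hstack([c(s,245,135,65,90,6),c(s,320,215,65,90,6)])
cv2.imwrite('pics/tc.png',T);cv2.imwrite('pics/sc.png',S);print(T.shape,S.shape)
E
```

```text
(525, 770, 3) (540, 780, 3)
```

View pics/tc.png

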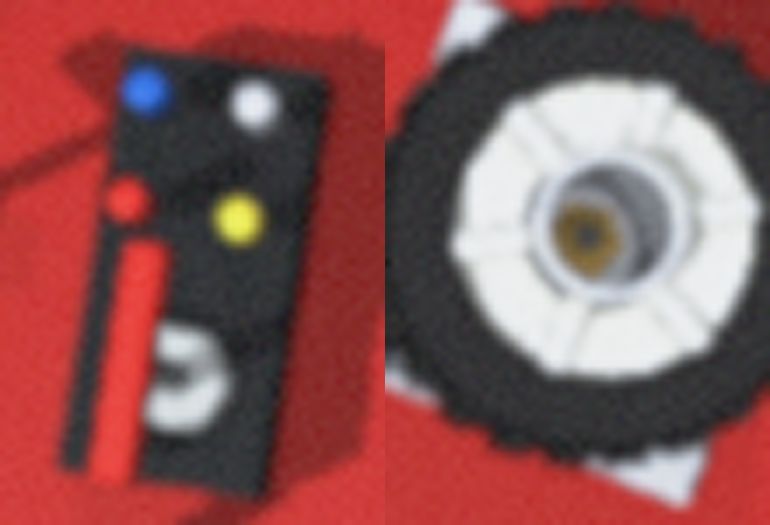

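View pics/sc.png

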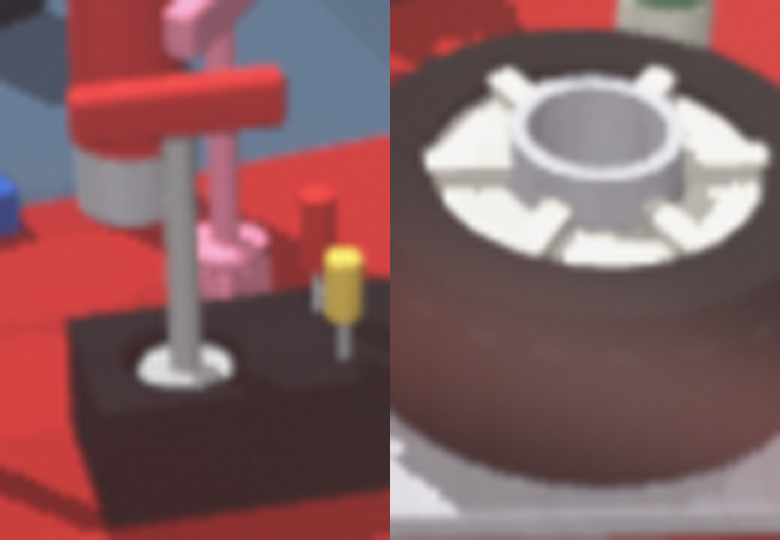

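```bash
cat > m.py <<'E'
from h import *
T=lambda x,y:((x+.5)/7-.5+245,(y+.5)/7-.5+165)
T2=lambda x,y:((x-385+.5)/7-.5+350,(y+.5)/7-.5+165)
S=lambda x,y:((x+.5)/6-.5+245,(y+.5)/6-.5+135)
S2=lambda x,y:((x-390+.5)/6-.5+320,(y+.5)/6-.5+215)
P=lambda *a:print(*[np.round(v,1) if not isinstance(v,str) else v for v in a])
b=[back('top',T(*p),189) for p in[(125,240),(170,243),(132,485),(88,482)]]
c=np.mean(b,0);ax=(b[0]+b[1]-b[2]-b[3]);P('bar',c,'yaw',np.degrees(np.arctan2(ax[1],ax[0])),'len',np.linalg.norm(ax)/2)
s=[back('top',T(*p),60) for p in[(128,50),(330,78),(265,497),(62,468)]]
ax=(s[0]+s[1]-s[2]-s[3])/2;L=np.linalg.norm(ax);u=ax/L;P('stand len',L,'w',np.linalg.norm(s[0]-s[1]),'yaw',np.degrees(np.arctan2(u[1],u[0])),'hole',(s[2]+s[3])/2+45*u)
P('bore top',back('top',T2(613,225),115),'side',back('side',S2(599,128),115))
P('nut top',back('top',T2(587,235),56))
P('side shaft at z60',back('side',S(186,360),53))
h=c-[0,0,12];P('grip centre proj side crop',(np.array(proj('side',h))-[245,135]+.5)*6-.5, 'bore proj side crop',(np.array(proj('side',back('top',T2(613,225),115)))-[320,215]+.5)*6-.5+[390,0])
E
python3 m.py
```

```text
bar [514.5 136.8 189. ] yaw -8.6 len 89.0
stand len 175.5 w 85.2 yaw -8.8 hole [515.4 134.4  60. ]
bore top [ 569.  -180.3  115. ] side [ 567.6 -181.1  115. ]
nut top [ 570.5 -179.2   56. ]
side shaft at z60 [514.9 141.5  53. ]
grip centre proj side crop [180.8 107. ] bore proj side crop [601.2 125.7]
```

The driver grip is at about (514.5, 137), yaw −8.7°. The bore is at (568.5, −180.5), and the sizes and the two views agree. I'm moving above the driver.

>>> step_arm(targets=[[[0.66,-0.92,0,0,0,0.21,1],[0.66,-0.92,0,0,0,0.21,1],[0.66,-0.92,0,0,0,0.21,1],[0.66,-0.92,0,0,0,0.21,1],[0.66,-0.92,0,0,0,0.21,1]]])

```text
t: 0.72
ee_pos: [349.6, 365.7, 404.5]
orientation: [-0.352, -3.122, 0.0]
ft_force: [0.9, -0.1, 0.8]
width: 87.6
grasp_force: 0.0
```

>>> step_arm(targets=[[[0.66,-0.92,0,0,0,0.21,1],[0.66,-0.92,0,0,0,0.21,1],[0.66,-0.92,0,0,0,0.21,1],[0.66,-0.92,0,0,0,0.21,1],[0.66,-0.92,0,0,0,0.21,1]]])

```text
t: 1.35
ee_pos: [514.7, 135.6, 404.5]
orientation: [-0.238, -3.132, -0.0]
ft_force: [1.0, 0.8, -0.5]
width: 87.7
grasp_force: 0.0
```

>>> step_arm(targets=[[[0,0,0,0,0,0,1],[0,0,0,0,0,0,1],[0,0,0,0,0,0,1],[0,0,0,0,0,0,1],[0,0,0,0,0,0,1]]])

```text
t: 1.98
ee_pos: [513.6, 138.0, 404.8]
orientation: [0.237, 3.133, 0.0]
ft_force: [-0.6, -0.1, 0.2]
width: 87.4
grasp_force: 0.0
```

```bash
cat > st.py <<'E'
from h import *
from scipy.spatial.transform import Rotation as R
o=readout.get_obs();M=R.from_rotvec(o['orientation']).as_matrix()
print('t',round(o['t'],2),'pos',np.round(o['ee_pos'],1),'yaw y',np.degrees(np.arctan2(M[1,1],M[0,1])).round(2),'z',M[:,2].round(4),'F',np.round(o['ft_force'],1),'M',np.round(o['moment'],3),'w',round(o['width'],1),'gf',round(o['grasp_force'],1),'q6',round(o['qpos'][5],2))
E
python3 st.py
```

```text
t 1.98 pos [513.6 138.  404.8] yaw y 81.36 z [ 1.e-04  0.e+00 -1.e+00] F [-0.6 -0.1  0.2] M [ 0.046  0.015 -0.016] w 87.4 gf 0.0 q6 -1.18
```

>>> step_arm(targets=[[[0,0,-0.3,0,0,0,1],[0,0,-0.3,0,0,0,1],[0,0,-0.3,0,0,0,1],[0,0,-0.2,0,0,0,1],[0,0,-0.19,0,0,0,1]]])

```text
t: 2.6
ee_pos: [514.0, 137.3, 339.3]
orientation: [-0.239, -3.132, 0.0]
ft_force: [0.6, -0.6, 0.8]
width: 87.4
grasp_force: 0.0
```

>>> step_arm(targets=[[[0,0,0,0,0,0,0.5],[0,0,0,0,0,0,0.3],[0,0,0,0,0,0,0],[0,0,0,0,0,0,0],[0,0,0,0,0,0,0]]])

```text
t: 3.22
ee_pos: [514.0, 137.3, 340.4]
orientation: [0.239, 3.132, 0.0]
ft_force: [-0.2, 0.0, -0.5]
width: 41.5
grasp_force: 0.0
```

>>> step_arm(targets=[[[0,0,0,0,0,0,0],[0,0,0,0,0,0,0],[0,0,0,0,0,0,0],[0,0,0,0,0,0,0],[0,0,0,0,0,0,0]]])

```text
t: 3.85
ee_pos: [514.0, 137.4, 340.2]
orientation: [0.239, 3.132, 0.0]
ft_force: [0.0, 0.4, -0.3]
width: 16.1
grasp_force: 30.0
```

```bash
python3 st.py
```

```text
t 3.85 pos [514.  137.4 340.2] yaw y 81.28 z [ 1.e-04  2.e-04 -1.e+00] F [ 0.   0.4 -0.3] M [ 0.28  -0.046  0.009] w 16.1 gf 30.0 q6 -1.18
```

>>> step_arm(targets=[[[0,0,0.1,0,0,0,0],[0,0,0.2,0,0,0,0],[0,0,0.3,0,0,0,0],[0,0,0.3,0,0,0,0],[0,0,0.3,0,0,0,0]]])

```text
t: 4.47
ee_pos: [514.0, 137.3, 401.6]
orientation: [0.239, 3.132, 0.0]
ft_force: [0.3, 0.2, -3.7]
width: 15.8
grasp_force: 30.0
```

>>> step_arm(targets=[[[0,0,0.4,0,0,0,0],[0,0,0.5,0,0,0,0],[0,0,0.5,0,0,0,0],[0,0,0.4,0,0,0,0],[0,0,0,0,0,0,0]]])

```text
t: 5.1
ee_pos: [514.1, 137.3, 492.3]
orientation: [0.239, 3.129, 0.002]
ft_force: [-0.5, 0.3, -3.4]
width: 15.8
grasp_force: 30.0
```

```bash
python3 st.py; python3 - <<'E'
from h import *
d=shot('side','pics/side1.png');t=shot('top','pics/top1.png')
im=cv2.imread('pics/side1.png');p=proj('side',[514,137.3,240]).astype(int);print(p)
x,y=max(p[0]-60,0),max(p[1]-60,0);print(x,y)
cv2.imwrite('pics/s1c.png',cv2.resize(im[y:y+130,x:x+120],None,fx=4.5,fy=4.5,interpolation=cv2.INTER_CUBIC))
E
```

```text
t 5.1 pos [514.1 137.3 492.3] yaw y 81.28 z [ 3.9e-03  9.0e-04 -1.0e+00] F [-0.5  0.3 -3.4] M [0.054 0.035 0.027] w 15.8 gf 30.0 q6 -1.18
[273 128]
213 68
```

View pics/s1c.png

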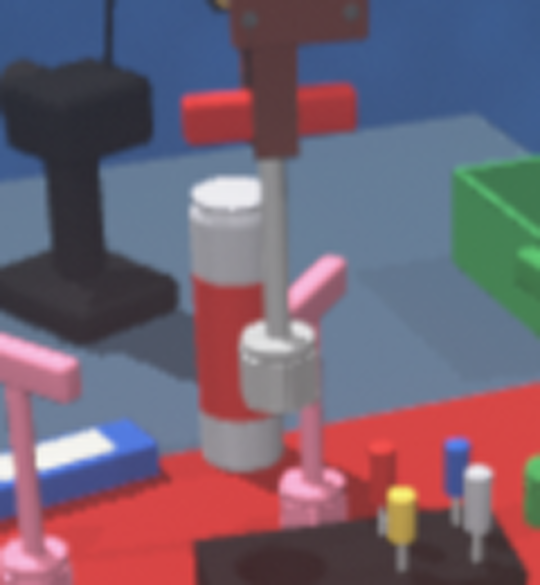

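The driver is held upright, with the socket bottom at about crop (279,396), or pixel (275,156), clear of the stand. Next I carry it to above the bore.

>>> step_arm(targets=[[[0.1,-0.6,0,0,0,0,0],[0.14,-0.8,0,0,0,0,0],[0.14,-0.8,0,0,0,0,0],[0.14,-0.8,0,0,0,0,0],[0.14,-0.8,0,0,0,0,0]]])

```text
t: 5.82
ee_pos: [546.8, -54.0, 488.9]
orientation: [-0.239, -3.13, -0.0]
ft_force: [-0.3, -0.2, -3.1]
width: 16.2
grasp_force: 30.0
```

>>> step_arm(targets=[[[0.14,-0.8,0,0,0,0,0],[0.14,-0.8,0,0,0,0,0],[0.1,-0.6,0,0,0,0,0],[0.05,-0.36,0,0,0,0,0],[0,0,0,0,0,0,0]]])

```text
t: 6.45
ee_pos: [568.4, -181.4, 489.2]
orientation: [-0.241, -3.131, -0.001]
ft_force: [0.2, -0.2, -3.5]
width: 15.6
grasp_force: 30.0
```

>>> step_arm(targets=[[[0,0,-0.2,0,0,0,0],[0,0,-0.3,0,0,0,0],[0,0,-0.2,0,0,0,0],[0,0,0,0,0,0,0],[0,0,0,0,0,0,0]]])

```text
t: 7.08
ee_pos: [568.6, -180.6, 455.3]
orientation: [0.238, 3.132, -0.0]
ft_force: [-0.3, -0.3, -3.3]
width: 15.9
grasp_force: 30.0
```

```bash
python3 st.py; python3 - <<'E'
from h import *
d=shot('side','pics/side2.png');t=shot('top','pics/top2.png')
a=cv2.imread('pics/side2.png')[170:270,310:400];b=cv2.imread('pics/top2.png')[150:250,330:420]
cv2.imwrite('pics/c2.png',cv2.resize(np.hstack([a,b]),None,fx=4.4,fy=4.4,interpolation=cv2.INTER_CUBIC))
print([proj('side',p).round(1).tolist() for p in([514,137.3,167],[568.5,-180.6,130],[568.5,-180.6,168],[568.5,-180.6,115])])
E
```

```text
t 7.08 pos [ 568.6 -180.6  455.3] yaw y 81.29 z [ 3.e-04 -1.e-04 -1.e+00] F [-0.3 -0.3 -3.3] M [ 0.009  0.001 -0.057] w 15.9 gf 30.0 q6 -1.75
[[274.6, 156.0], [355.0, 229.8], [356.0, 214.4], [354.7, 235.7]]
```

View pics/c2.png

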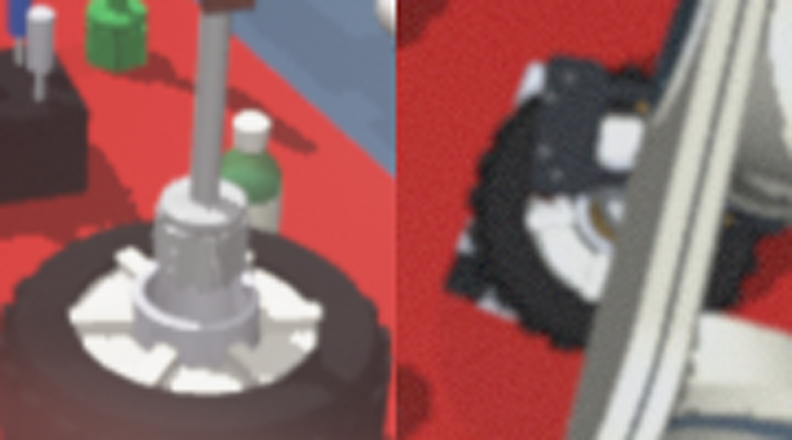

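The socket is centred over the bore to within about 1 mm. In the crop, the socket is centred at x≈200 and the rim at x≈197. Now descending into the bore.

>>> step_arm(targets=[[[0,0,-0.15,0,0,0,0],[0,0,-0.15,0,0,0,0],[0,0,-0.15,0,0,0,0],[0,0,-0.15,0,0,0,0],[0,0,0,0,0,0,0]]])

```text
t: 7.8
ee_pos: [568.3, -180.7, 424.2]
orientation: [-0.239, -3.131, -0.001]
ft_force: [-0.1, 0.0, -3.6]
width: 15.7
grasp_force: 30.0
```

```bash
python3 st.py
```

```text
t 7.8 pos [ 568.3 -180.7  424.2] yaw y 81.28 z [-1.6e-03  5.0e-04 -1.0e+00] F [-0.1  0.  -3.6] M [ 0.036 -0.009  0.   ] w 15.7 gf 30.0 q6 -1.75
```

>>> step_arm(targets=[[[0,0,-0.2,0,0,0,0],[0,0,-0.2,0,0,0,0],[0,0,-0.2,0,0,0,0],[0,0,-0.2,0,0,0,0],[0,0,0,0,0,0,0]]])

```text
t: 8.43
ee_pos: [568.2, -180.6, 384.0]
orientation: [-0.239, -3.13, -0.001]
ft_force: [-0.3, 1.3, -3.0]
width: 15.8
grasp_force: 30.0
```

```bash
python3 st.py
```

```text
t 8.43 pos [ 568.2 -180.6  384. ] yaw y 81.28 z [-2.e-03  7.e-04 -1.e+00] F [-0.3  1.3 -3. ] M [ 0.026 -0.003  0.003] w 15.8 gf 30.0 q6 -1.75
```

>>> step_arm(targets=[[[0,0,-0.05,0,0,0,0],[0,0,-0.05,0,0,0,0],[0,0,-0.04,0,0,0,0],[0,0,-0.04,0,0,0,0],[0,0,0,0,0,0,0]]])

```text
t: 9.05
ee_pos: [568.4, -180.7, 376.1]
orientation: [-0.239, -3.132, -0.0]
ft_force: [0.3, 0.6, -4.3]
width: 15.8
grasp_force: 30.0
```

>>> step_arm(targets=[[[0,0,-0.02,0,0,0,0],[0,0,-0.02,0,0,0,0],[0,0,-0.02,0,0,0,0],[0,0,0,0,0,0,0],[0,0,0,0,0,0,0]]])

```text
t: 9.68
ee_pos: [568.4, -180.7, 373.2]
orientation: [-0.239, -3.132, 0.0]
ft_force: [-0.0, -0.5, -4.0]
width: 15.6
grasp_force: 30.0
```

```bash
python3 st.py
```

```text
t 9.68 pos [ 568.4 -180.7  373.2] yaw y 81.28 z [-1.e-04 -0.e+00 -1.e+00] F [-0.  -0.5 -4. ] M [0.014 0.03  0.009] w 15.6 gf 30.0 q6 -1.75
```

>>> step_arm(targets=[[[0,0,-0.02,0,0,0,0],[0,0,-0.01,0,0,0,0],[0,0,-0.01,0,0,0,0],[0,0,0,0,0,0,0],[0,0,0,0,0,0,0]]])

```text
t: 10.3
ee_pos: [568.5, -180.7, 371.2]
orientation: [-0.239, -3.132, -0.0]
ft_force: [0.7, 0.4, -3.8]
width: 16.0
grasp_force: 30.0
```

>>> step_arm(targets=[[[0,0,-0.01,0,0,0,0],[0,0,-0.01,0,0,0,0],[0,0,0,0,0,0,0],[0,0,0,0,0,0,0],[0,0,0,0,0,0,0]]])

```text
t: 10.92
ee_pos: [568.6, -180.7, 370.5]
orientation: [0.239, 3.132, -0.0]
ft_force: [-0.1, -0.3, 3.1]
width: 15.9
grasp_force: 30.0
```

```bash
python3 st.py
```

```text
t 10.93 pos [ 568.6 -180.7  370.5] yaw y 81.28 z [ 6.e-04 -2.e-04 -1.e+00] F [-0.1 -0.3  3.1] M [ 0.191  0.111 -0.017] w 15.9 gf 30.0 q6 -1.75
```

>>> step_arm(targets=[[[0,0,-0.01,0,0,-0.5,0],[0,0,0,0,0,-0.5,0],[0,0,0,0,0,-0.5,0],[0,0,0,0,0,-0.5,0],[0,0,0,0,0,0,0]]])

```text
t: 11.55
ee_pos: [568.4, -180.6, 369.4]
orientation: [-0.458, -3.108, -0.0]
ft_force: [1.8, 1.8, -4.0]
width: 15.9
grasp_force: 30.0
```

```bash
python3 st.py
```

```text
t 11.55 pos [ 568.4 -180.6  369.4] yaw y 73.25 z [-4.e-04  4.e-04 -1.e+00] F [ 1.8  1.8 -4. ] M [ 0.547 -0.117  0.089] w 15.9 gf 30.0 q6 -1.61
```

>>> step_arm(targets=[[[0,0,-0.01,0,0,0,0],[0,0,-0.01,0,0,0,0],[0,0,-0.01,0,0,0,0],[0,0,-0.01,0,0,0,0],[0,0,0,0,0,0,0]]])

```text
t: 12.18
ee_pos: [568.5, -180.7, 367.7]
orientation: [0.457, 3.108, 0.0]
ft_force: [0.7, 0.9, -2.7]
width: 15.8
grasp_force: 30.0
```

```bash
python3 st.py
```

```text
t 12.18 pos [ 568.5 -180.7  367.7] yaw y 73.28 z [ 2.e-04  0.e+00 -1.e+00] F [ 0.7  0.9 -2.7] M [ 0.772 -0.222  0.004] w 15.8 gf 30.0 q6 -1.61
```

>>> step_arm(targets=[[[0,0,-0.03,0,0,0,0],[0,0,-0.03,0,0,0,0],[0,0,-0.03,0,0,0,0],[0,0,-0.03,0,0,0,0],[0,0,0,0,0,0,0]]])

```text
t: 12.8
ee_pos: [568.4, -180.7, 361.4]
orientation: [-0.457, -3.108, -0.0]
ft_force: [1.4, 2.7, -3.4]
width: 16.1
grasp_force: 30.0
```

>>> step_arm(targets=[[[0,0,-0.03,0,0,0,0],[0,0,-0.02,0,0,0,0],[0,0,-0.02,0,0,0,0],[0,0,-0.02,0,0,0,0],[0,0,0,0,0,0,0]]])

```text
t: 13.42
ee_pos: [568.4, -180.7, 357.1]
orientation: [-0.457, -3.108, -0.0]
ft_force: [0.5, 2.9, -2.0]
width: 16.0
grasp_force: 30.0
```

```bash
python3 st.py
```

```text
t 13.43 pos [ 568.4 -180.7  357.1] yaw y 73.28 z [-0.  0. -1.] F [ 0.5  2.9 -2. ] M [ 0.873 -0.336  0.011] w 16.0 gf 30.0 q6 -1.61
```

>>> step_arm(targets=[[[0,0.02,-0.01,0,0,0,0],[0,0,-0.01,0,0,0,0],[0,0,-0.01,0,0,0,0],[0,0,-0.01,0,0,0,0],[0,0,0,0,0,0,0]]])

```text
t: 14.05
ee_pos: [568.4, -179.8, 355.1]
orientation: [0.457, 3.108, -0.0]
ft_force: [0.5, 0.1, -2.9]
width: 16.0
grasp_force: 30.0
```

```bash
python3 st.py
```

```text
t 14.05 pos [ 568.4 -179.8  355.1] yaw y 73.28 z [-0.e+00 -2.e-04 -1.e+00] F [ 0.5  0.1 -2.9] M [ 0.177 -0.276  0.025] w 16.0 gf 30.0 q6 -1.61
```

>>> step_arm(targets=[[[0,0,-0.01,0,0,0,0],[0,0,-0.01,0,0,0,0],[0,0,0,0,0,0,0],[0,0,0,0,0,0,0],[0,0,0,0,0,0,0]]])

```text
t: 14.68
ee_pos: [568.6, -179.8, 354.9]
orientation: [0.457, 3.107, -0.0]
ft_force: [-1.3, 0.8, 5.2]
width: 15.9
grasp_force: 30.0
```

```bash
python3 st.py
```

```text
t 14.68 pos [ 568.6 -179.8  354.9] yaw y 73.28 z [ 8.e-04 -4.e-04 -1.e+00] F [-1.3  0.8  5.2] M [0.225 0.212 0.021] w 15.9 gf 30.0 q6 -1.61
```

Fully seated: TCP z is 354.9 and there is about 8 N of contact. Now turning clockwise.

>>> step_arm(targets=[[[0,0,0,0,0,-0.7,0],[0,0,0,0,0,-0.8,0],[0,0,0,0,0,-0.8,0],[0,0,0,0,0,-0.7,0],[0,0,0,0,0,0,0]]])

```text
t: 15.3
ee_pos: [568.7, -179.7, 354.9]
orientation: [0.779, 3.042, -0.0]
ft_force: [0.3, 1.3, 4.2]
width: 15.7
grasp_force: 30.0
```

```bash
python3 st.py
```

```text
t 15.3 pos [ 568.7 -179.7  354.9] yaw y 61.27 z [ 1.e-03 -3.e-04 -1.e+00] F [0.3 1.3 4.2] M [0.419 0.081 0.163] w 15.7 gf 30.0 q6 -1.4
```

>>> step_arm(targets=[[[0,0,0,0,0,-0.7,0],[0,0,0,0,0,-0.8,0],[0,0,0,0,0,-0.8,0],[0,0,0,0,0,-0.7,0],[0,0,0,0,0,0,0]]])

```text
t: 15.92
ee_pos: [568.7, -179.7, 354.9]
orientation: [1.093, 2.944, 0.0]
ft_force: [-0.3, 1.3, 4.9]
width: 16.1
grasp_force: 30.0
```

```bash
python3 st.py
```

```text
t 15.93 pos [ 568.7 -179.7  354.9] yaw y 49.27 z [ 1.e-03 -2.e-04 -1.e+00] F [-0.3  1.3  4.9] M [0.391 0.179 0.194] w 16.1 gf 30.0 q6 -1.19
```

>>> step_arm(targets=[[[0,0,0,0,0,-0.5,0],[0,0,0,0,0,-0.5,0],[0,0,0,0,0,-0.5,0],[0,0,0,0,0,0,0],[0,0,0,0,0,0,0]]])

```text
t: 16.55
ee_pos: [568.7, -179.7, 354.9]
orientation: [1.245, 2.883, 0.0]
ft_force: [-0.8, 1.4, 3.8]
width: 16.0
grasp_force: 30.0
```

```bash
python3 st.py
```

```text
t 16.55 pos [ 568.7 -179.7  354.9] yaw y 43.3 z [ 1.e-03 -2.e-04 -1.e+00] F [-0.8  1.4  3.8] M [0.368 0.08  0.141] w 16.0 gf 30.0 q6 -1.08
```

>>> step_arm(targets=[[[0,0,0,0,0,-0.5,0],[0,0,0,0,0,-0.5,0],[0,0,0,0,0,0,0],[0,0,0,0,0,0,0],[0,0,0,0,0,0,0]]])

```text
t: 17.18
ee_pos: [568.7, -179.7, 354.9]
orientation: [1.345, 2.838, 0.0]
ft_force: [0.2, 1.6, 5.7]
width: 15.6
grasp_force: 30.0
```

```bash
python3 st.py
```

```text
t 17.18 pos [ 568.7 -179.7  354.9] yaw y 39.3 z [ 9.e-04 -2.e-04 -1.e+00] F [0.2 1.6 5.7] M [0.375 0.096 0.181] w 15.6 gf 30.0 q6 -1.01
```

>>> step_arm(targets=[[[0,0,0,0,0,-0.5,0],[0,0,0,0,0,-0.5,0],[0,0,0,0,0,0,0],[0,0,0,0,0,0,0],[0,0,0,0,0,0,0]]])

```text
t: 17.8
ee_pos: [568.7, -179.7, 354.9]
orientation: [1.443, 2.79, 0.0]
ft_force: [-1.1, 2.6, 4.5]
width: 15.9
grasp_force: 30.0
```

```bash
python3 st.py
```

```text
t 17.8 pos [ 568.7 -179.7  354.9] yaw y 35.3 z [ 9.e-04 -3.e-04 -1.e+00] F [-1.1  2.6  4.5] M [0.39  0.167 0.196] w 15.9 gf 30.0 q6 -0.94
```

>>> step_arm(targets=[[[0,0,0,0,0,-0.4,0],[0,0,0,0,0,-0.4,0],[0,0,0,0,0,0,0],[0,0,0,0,0,0,0],[0,0,0,0,0,0,0]]])

```text
t: 18.42
ee_pos: [568.7, -179.6, 354.9]
orientation: [1.52, 2.748, 0.0]
ft_force: [-0.0, 1.7, 5.2]
width: 15.9
grasp_force: 30.0
```

```bash
python3 st.py
```

```text
t 18.43 pos [ 568.7 -179.6  354.9] yaw y 32.1 z [ 1.e-03 -2.e-04 -1.e+00] F [-0.   1.7  5.2] M [0.396 0.152 0.145] w 15.9 gf 30.0 q6 -0.89
```

>>> step_arm(targets=[[[0,0,0,0,0,-0.4,0],[0,0,0,0,0,-0.4,0],[0,0,0,0,0,0,0],[0,0,0,0,0,0,0],[0,0,0,0,0,0,0]]])

```text
t: 19.05
ee_pos: [568.7, -179.7, 354.9]
orientation: [1.596, 2.705, 0.0]
ft_force: [-0.0, 1.6, 5.2]
width: 15.9
grasp_force: 30.0
```

```bash
python3 st.py
```

```text
t 19.05 pos [ 568.7 -179.7  354.9] yaw y 28.9 z [ 9.e-04 -2.e-04 -1.e+00] F [-0.   1.6  5.2] M [0.393 0.092 0.202] w 15.9 gf 30.0 q6 -0.83
```

>>> step_arm(targets=[[[0,0,0,0,0,-0.4,0],[0,0,0,0,0,-0.4,0],[0,0,0,0,0,0,0],[0,0,0,0,0,0,0],[0,0,0,0,0,0,0]]])

```text
t: 19.68
ee_pos: [568.7, -179.6, 354.8]
orientation: [1.671, 2.659, 0.0]
ft_force: [-0.2, 1.9, 5.2]
width: 15.5
grasp_force: 30.0
```

```bash
python3 st.py
```

```text
t 19.68 pos [ 568.7 -179.6  354.8] yaw y 25.7 z [ 9.e-04 -2.e-04 -1.e+00] F [-0.2  1.9  5.2] M [0.399 0.174 0.209] w 15.5 gf 30.0 q6 -0.77
```

>>> step_arm(targets=[[[0,0,0,0,0,-0.4,0],[0,0,0,0,0,-0.4,0],[0,0,0,0,0,0,0],[0,0,0,0,0,0,0],[0,0,0,0,0,0,0]]])

```text
t: 20.3
ee_pos: [568.7, -179.6, 354.9]
orientation: [1.745, 2.612, 0.0]
ft_force: [0.1, 2.1, 4.7]
width: 15.8
grasp_force: 30.0
```

```bash
python3 st.py
```

```text
t 20.3 pos [ 568.7 -179.6  354.9] yaw y 22.51 z [ 9.e-04 -3.e-04 -1.e+00] F [0.1 2.1 4.7] M [0.386 0.135 0.27 ] w 15.8 gf 30.0 q6 -0.72
```

>>> step_arm(targets=[[[0,0,0,0,0,-0.4,0],[0,0,0,0,0,-0.3,0],[0,0,0,0,0,0,0],[0,0,0,0,0,0,0],[0,0,0,0,0,0,0]]])

```text
t: 20.92
ee_pos: [568.7, -179.6, 354.8]
orientation: [1.808, 2.568, 0.0]
ft_force: [-0.5, 1.8, 5.5]
width: 15.8
grasp_force: 30.0
```

```bash
python3 st.py
```

```text
t 20.93 pos [ 568.7 -179.6  354.8] yaw y 19.73 z [ 8.e-04 -3.e-04 -1.e+00] F [-0.5  1.8  5.5] M [0.402 0.159 0.342] w 15.8 gf 30.0 q6 -0.67
```

>>> step_arm(targets=[[[0,0,0,0,0,-0.3,0],[0,0,0,0,0,-0.2,0],[0,0,0,0,0,0,0],[0,0,0,0,0,0,0],[0,0,0,0,0,0,0]]])

```text
t: 21.55
ee_pos: [568.7, -179.6, 354.8]
orientation: [1.852, 2.537, 0.0]
ft_force: [0.3, 0.7, 5.6]
width: 15.6
grasp_force: 30.1
```

```bash
python3 st.py
```

```text
t 21.55 pos [ 568.7 -179.6  354.8] yaw y 17.74 z [ 8.e-04 -4.e-04 -1.e+00] F [0.3 0.7 5.6] M [0.393 0.163 0.416] w 15.6 gf 30.1 q6 -0.64
```

Torque rises linearly with the wheel's spring to 0.42 N m, so the nut is tight. I'm easing back to let the wheel unwind, staying inside the hex play.

>>> step_arm(targets=[[[0,0,0,0,0,0.6,0],[0,0,0,0,0,0.7,0],[0,0,0,0,0,0.7,0],[0,0,0,0,0,0.5,0],[0,0,0,0,0,0,0]]])

```text
t: 22.18
ee_pos: [568.6, -179.7, 354.9]
orientation: [1.625, 2.688, 0.001]
ft_force: [0.3, 1.1, 5.1]
width: 15.7
grasp_force: 30.0
```

```bash
python3 st.py
```

```text
t 22.18 pos [ 568.6 -179.7  354.9] yaw y 27.7 z [ 1.e-03 -1.e-04 -1.e+00] F [0.3 1.1 5.1] M [0.352 0.144 0.069] w 15.7 gf 30.0 q6 -0.81
```

>>> step_arm(targets=[[[0,0,0,0,0,0.5,0],[0,0,0.01,0,0,0.5,0],[0,0,0.02,0,0,0,0],[0,0,0,0,0,0,0],[0,0,0,0,0,0,0]]])

```text
t: 22.8
ee_pos: [568.4, -179.7, 355.2]
orientation: [-1.531, -2.743, 0.0]
ft_force: [1.1, 1.0, -4.1]
width: 15.5
grasp_force: 30.0
```

```bash
python3 st.py
```

```text
t 22.8 pos [ 568.4 -179.7  355.2] yaw y 31.67 z [-6.e-04  2.e-04 -1.e+00] F [ 1.1  1.  -4.1] M [ 0.227 -0.379  0.011] w 15.5 gf 30.0 q6 -0.88
```

>>> step_arm(targets=[[[0,0,0.06,0,0,0,0],[0,0,0.1,0,0,0,0],[0,0,0.1,0,0,0,0],[0,0,0.1,0,0,0,0],[0,0,0.1,0,0,0,0]]])

```text
t: 23.42
ee_pos: [568.3, -179.8, 379.1]
orientation: [-1.531, -2.743, 0.001]
ft_force: [-0.1, -0.1, -3.4]
width: 15.7
grasp_force: 30.0
```

```bash
python3 st.py
```

```text
t 23.43 pos [ 568.3 -179.8  379.1] yaw y 31.68 z [-4.e-04 -2.e-04 -1.e+00] F [-0.1 -0.1 -3.4] M [-0.027 -0.001 -0.019] w 15.7 gf 30.0 q6 -0.88
```

>>> step_arm(targets=[[[0,0,0.4,0,0,0,0],[0,0,0.5,0,0,0,0],[0,0,0.5,0,0,0,0],[0,0,0.5,0,0,0,0],[0,0,0.34,0,0,0,0]]])

```text
t: 24.05
ee_pos: [568.4, -179.7, 492.1]
orientation: [1.53, 2.742, 0.0]
ft_force: [0.1, 0.1, -3.8]
width: 15.7
grasp_force: 30.0
```

```bash
python3 st.py
```

```text
t 24.05 pos [ 568.4 -179.7  492.1] yaw y 31.68 z [ 1.e-03 -5.e-04 -1.e+00] F [ 0.1  0.1 -3.8] M [-0.032  0.049  0.035] w 15.7 gf 30.0 q6 -0.88
```

>>> step_arm(targets=[[[-0.05,0.3,0,0,0,0.9,0],[-0.1,0.6,0,0,0,0.95,0],[-0.1,0.6,0,0,0,0.95,0],[-0.1,0.6,0,0,0,0.95,0],[-0.1,0.6,0,0,0,0.95,0]]])

```text
t: 24.68
ee_pos: [545.5, -43.8, 490.6]
orientation: [-1.059, -2.957, 0.0]
ft_force: [0.3, -0.0, -3.0]
width: 15.7
grasp_force: 30.0
```

>>> step_arm(targets=[[[-0.1,0.6,0,0,0,0.95,0],[-0.1,0.6,0,0,0,0.95,0],[-0.1,0.6,0,0,0,0.95,0],[-0.1,0.6,0,0,0,0.95,0],[-0.1,0.6,0,0,0,0.95,0]]])

```text
t: 25.3
ee_pos: [520.5, 106.2, 490.6]
orientation: [-0.556, -3.091, 0.001]
ft_force: [-0.3, 0.3, -3.3]
width: 16.0
grasp_force: 30.0
```

>>> step_arm(targets=[[[-0.1,0.5,0,0,0,0.95,0],[-0.04,0.14,0,0,0,0.95,0],[0,0,0,0,0,1,0],[0,0,0,0,0,0,0],[0,0,0,0,0,0,0]]])

```text
t: 25.92
ee_pos: [513.9, 137.2, 490.6]
orientation: [-0.247, -3.132, 0.0]
ft_force: [-0.2, 0.6, -4.0]
width: 16.0
grasp_force: 30.0
```

```bash
python3 st.py;python3 - <<'E'
from h import *
d=shot('side','pics/side3.png')
im=cv2.imread('pics/side3.png')
cv2.imwrite('pics/s3c.png',cv2.resize(im[85:215,213:400],None,fx=4.2,fy=4.2,interpolation=cv2.INTER_CUBIC))
E
```

```text
t 25.93 pos [513.9 137.2 490.6] yaw y 80.99 z [-2.e-04 -1.e-04 -1.e+00] F [-0.2  0.6 -4. ] M [ 0.006  0.018 -0.039] w 16.0 gf 30.0 q6 -1.18
```

View pics/s3c.png

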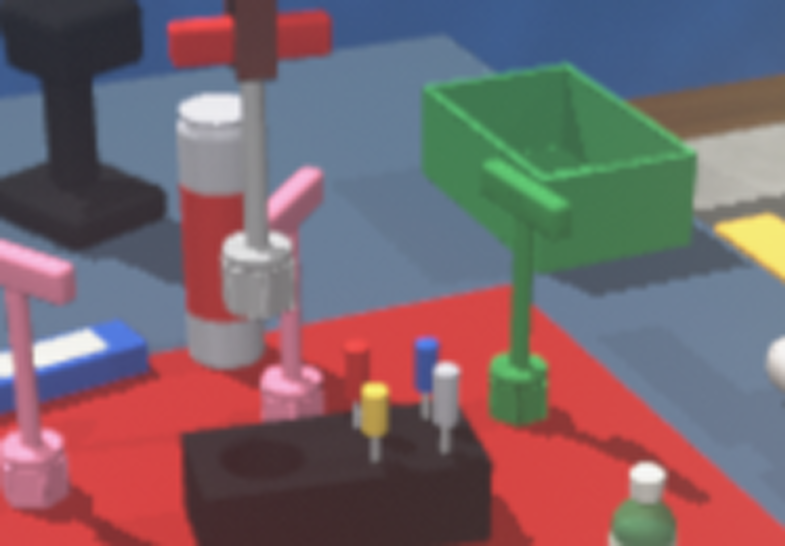

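The driver is upright above the stand, and the hole is visible at crop (262,460), or pixel (275.0,194.1).

```bash
python3 - <<'E'
from h import *
print(back('side',(275.0,194.1),60).round(1),proj('side',[514,137.3,60]).round(1))
E
```

```text
[510.3 133.3  60. ] [275.8 193.1]
```

>>> step_arm(targets=[[[0,0,-0.4,0,0,0,0],[0,0,-0.5,0,0,0,0],[0,0,-0.4,0,0,0,0],[0,0,-0.3,0,0,0,0],[0,0,0,0,0,0,0]]])

```text
t: 26.6
ee_pos: [513.8, 137.1, 409.7]
orientation: [-0.245, -3.13, 0.001]
ft_force: [-0.4, 0.2, -2.8]
width: 16.3
grasp_force: 30.0
```

>>> step_arm(targets=[[[0,-0.02,-0.2,0,0,0,0],[0,0,-0.1,0,0,0,0],[0,0,-0.1,0,0,0,0],[0,0,-0.1,0,0,0,0],[0,0,-0.06,0,0,0,0]]])

```text
t: 27.22
ee_pos: [513.9, 136.3, 382.4]
orientation: [-0.244, -3.132, 0.0]
ft_force: [-0.3, -0.1, -3.6]
width: 15.8
grasp_force: 30.0
```

```bash
python3 st.py
```

```text
t 27.23 pos [513.9 136.3 382.4] yaw y 81.08 z [-2.e-04 -0.e+00 -1.e+00] F [-0.3 -0.1 -3.6] M [-0.011  0.045  0.075] w 15.8 gf 30.0 q6 -1.18
```

>>> step_arm(targets=[[[0,0,-0.06,0,0,0,0],[0,0,-0.06,0,0,0,0],[0,0,-0.06,0,0,0,0],[0,0,0,0,0,0,0],[0,0,0,0,0,0,0]]])

```text
t: 27.85
ee_pos: [514.0, 136.3, 373.7]
orientation: [0.244, 3.132, -0.0]
ft_force: [-0.8, -0.3, -4.0]
width: 16.0
grasp_force: 30.0
```

```bash
python3 st.py
```

```text
t 27.85 pos [514.  136.3 373.7] yaw y 81.08 z [ 1.e-04 -0.e+00 -1.e+00] F [-0.8 -0.3 -4. ] M [ 0.048  0.028 -0.011] w 16.0 gf 30.0 q6 -1.18
```

Free in the hole, so I lower to just above the floor.

>>> step_arm(targets=[[[0,0,-0.15,0,0,0,0],[0,0,-0.15,0,0,0,0],[0,0,-0.15,0,0,0,0],[0,0,-0.13,0,0,0,0],[0,0,0,0,0,0,0]]])

```text
t: 28.48
ee_pos: [513.8, 136.2, 344.0]
orientation: [-0.244, -3.131, 0.001]
ft_force: [-0.2, 0.4, -2.3]
width: 16.1
grasp_force: 30.0
```

>>> step_arm(targets=[[[0,0,-0.04,0,0,0,0],[0,0,-0.02,0,0,0,0],[0,0,-0.02,0,0,0,0],[0,0,0,0,0,0,0],[0,0,0,0,0,0,0]]])

```text
t: 29.1
ee_pos: [514.0, 136.3, 340.7]
orientation: [0.244, 3.132, 0.0]
ft_force: [-0.7, 0.2, -3.6]
width: 15.9
grasp_force: 30.0
```

```bash
python3 st.py
```

```text
t 29.1 pos [514.  136.3 340.7] yaw y 81.08 z [ 1.e-04  1.e-04 -1.e+00] F [-0.7  0.2 -3.6] M [ 0.024 -0.024  0.004] w 15.9 gf 30.0 q6 -1.18
```

>>> step_arm(targets=[[[0,0,-0.01,0,0,0,0],[0,0,-0.01,0,0,0,0],[0,0,0,0,0,0,0],[0,0,0,0,0,0,0],[0,0,0,0,0,0,0]]])

```text
t: 29.72
ee_pos: [514.1, 136.3, 340.1]
orientation: [0.244, 3.131, 0.0]
ft_force: [-1.0, 0.0, 5.9]
width: 16.0
grasp_force: 30.0
```

>>> step_arm(targets=[[[0,0,0,0,0,0,0.3],[0,0,0,0,0,0,0.5],[0,0,0,0,0,0,0.7],[0,0,0,0,0,0,0.9],[0,0,0,0,0,0,1]]])

```text
t: 30.35
ee_pos: [513.9, 136.3, 339.6]
orientation: [-0.244, -3.132, 0.0]
ft_force: [-0.4, -0.5, -0.7]
width: 62.2
grasp_force: 0.0
```

>>> step_arm(targets=[[[0,0,0,0,0,0,1],[0,0,0,0,0,0,1],[0,0,0,0,0,0,1],[0,0,0,0,0,0,1],[0,0,0,0,0,0,1]]])

```text
t: 30.98
ee_pos: [514.0, 136.3, 339.7]
orientation: [0.244, 3.132, -0.0]
ft_force: [0.3, -0.8, -0.4]
width: 87.8
grasp_force: 0.0
```

```bash
python3 st.py
```

```text
t 30.98 pos [514.  136.3 339.7] yaw y 81.08 z [ 0. -0. -1.] F [ 0.3 -0.8 -0.4] M [0.01  0.01  0.015] w 87.8 gf 0.0 q6 -1.18
```

Released. Rising 110 mm and checking.

>>> step_arm(targets=[[[0,0,0.2,0,0,0,1],[0,0,0.4,0,0,0,1],[0,0,0.6,0,0,0,1],[0,0,0.6,0,0,0,1],[0,0,0.4,0,0,0,1]]])

```text
t: 31.6
ee_pos: [514.0, 136.3, 451.9]
orientation: [0.244, 3.13, 0.001]
ft_force: [-0.2, 0.2, -1.1]
width: 87.8
grasp_force: 0.0
```

>>> step_arm(targets=[[[0,0,0,0,0,0,1],[0,0,0,0,0,0,1],[0,0,0,0,0,0,1],[0,0,0,0,0,0,1],[0,0,0,0,0,0,1]]])

```text
t: 32.22
ee_pos: [513.9, 136.3, 449.2]
orientation: [-0.244, -3.131, 0.0]
ft_force: [-0.4, -0.1, -1.0]
width: 88.0
grasp_force: 0.0
```

```bash
python3 st.py;python3 - <<'E'
from h import *
shot('side','pics/side4.png')
im=cv2.imread('pics/side4.png')
cv2.imwrite('pics/s4c.png',cv2.resize(im[85:315,190:440],None,fx=2.6,fy=2.6,interpolation=cv2.INTER_CUBIC))
E
```

```text
t 32.23 pos [513.9 136.3 449.2] yaw y 81.08 z [-9.e-04 -2.e-04 -1.e+00] F [-0.4 -0.1 -1. ] M [0.023 0.066 0.006] w 88.0 gf 0.0 q6 -1.18
```

View pics/s4c.png

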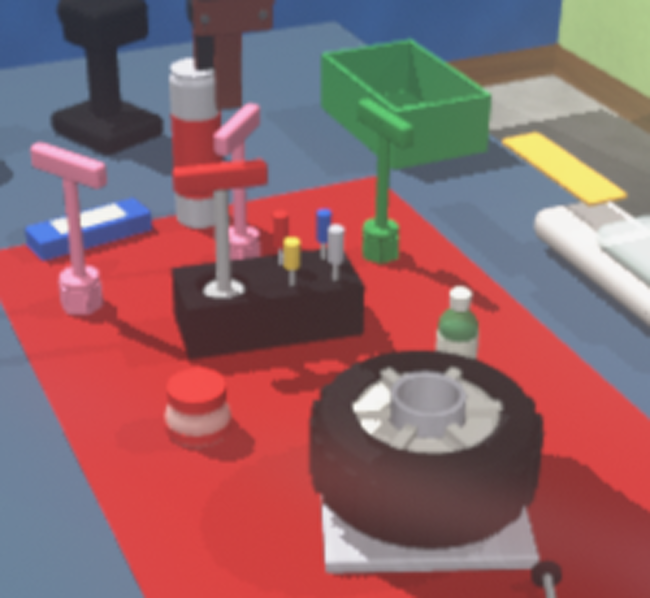

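The driver stands upright in its hole, with the shaft at crop (222,240) and the gripper clear. The wheel and bystanders are where they were.

```bash
python3 -c "
from workcell import ctrl
print(ctrl.close_job())"
```

```text
the job is handed in; nothing more can be done
None
```

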